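Back off the clamp screw and swing the arm off the specimen

ROBOT

A 6-joint arm with a two-finger parallel gripper is mounted at the origin on the work surface. World frame = base frame: x ahead of the robot, y to its left, z up, the work surface at z = 0. Lengths are in m, angles in rad, forces in N, time in s.
With the tool pointing down it reaches from about 0.275 to 0.875 m from the base axis. Payload 12.5 kg.
Tool frame: the origin (TCP) lies on the front face of the gripper's body, between the roots of the fingers; the fingertips stand 73 mm ahead of it and the grasp point (between the pads) lies env.tcp_to_grasp ahead of it (env.tcp_to_grasp is the distance from the TCP to the grasp point, in m); x points along the fingers, y is the direction in which the jaws open and shut, and the axes are right-handed (so a half turn about x gives the same grasp; the last joint's range is limited). The gripper opens to 85 mm and grips with 20 to 120 N. Pads are 22 mm wide; open, the fingers measure 114 mm over their backs; the gripper's body (76 mm by 85 mm) begins 54 mm behind the grasp point. The pads swing forward as they close: fully open they stand 13 mm farther back than shut.
Start: joints at [-1.286, 0.351, 1.652, -0, 1.139, -0.085], TCP at [0.199, -0.513, 0.304] pointing down, gripper open.
Joint ranges: [-2.75, 2.75], [-0.79, 2.1], [0.01, 2.65], [-1.57, 4.71], [0.07, 3.14], [-2.87, 2.87]. Speed limits (rad/s): [2.22, 2.22, 2.79, 3.14, 3.14, 3.14].

INTERFACE

Orientations are given as [roll, pitch, yaw] about the fixed x, y, z axes, in that order (R = Rz(yaw) Ry(pitch) Rx(roll)).
In Python, from rig import env gives the robot as it stands. The module is installed in compiled form; this text tells all that it offers. Calls block until the motion is done:
- env.move_to(position, orientation): joint-space move of the TCP to a pose.
- env.move_straight(position, rotation=None, rate=0.15, stop_force=None): straight line of the TCP; rotation=None keeps the orientation; rate is the mean speed in m/s. With stop_force (N) it stops when the force on the tool has changed by that much, and returns True; else False.
- env.move_j(angles): joint-space move.
- env.command_gripper(opening, squeeze=None): opening from 0.0 (shut) to 1.0 (fully open); squeeze is the grip in N (None keeps the last); returns when the fingers have stopped.
- env.dwell(seconds).
- env.inverse_kinematics(position, orientation): joint angles nearest the present ones, or None.
- env.grab_frame(name): name is "scene" or "top" or "wrist"; returns a dict with "pixels" (420x560x3 uint8, red, green, blue), "fx", "fy", "cx", "cy" (pixels), "cam_to_world" (4x4, takes a point from camera to world coordinates); the wrist camera has in their place "hand_eye" (4x4, takes a point from camera to tool coordinates, whose origin is the TCP and whose axes are the tool frame's). Camera axes: x right, y down, z forward; pixel columns grow to the right and rows downward; lengths in m; the calibration is good to about 2 mm. A picture is of the moment at which its call begins: read the wrist's pose just before it. There is no depth.
A pose or a line that the arm cannot do raises env.MotionError and nothing moves.
- env.hand_in(): hands the job in, once; it reports no verdict.
Readings, each from a call of its own:
- env.get_clock(): time.
- env.get_joint_positions(): joint angles.
- env.get_joint_velocities(): joint speeds.
- env.get_tau(): joint torques, N m.
- env.get_tool_pos(): TCP position.
- env.get_ee_rot(): TCP orientation.
- env.get_wrist_force(): force on the tool from outside, world axes, zero at the start.
- env.get_wrist_torque(): the same for the moment, N m.
- env.get_gripper_width(): opening from 0.0 (shut) to 1.0 (fully open).
Only numpy, scipy, OpenCV 4.12 (cv2) and the standard library are available. Lean on these libraries where they do the work, as an engineer would, in place of code of your own. Each camera call takes 0.05 s, during which the arm holds its last target.

TASK

The measurement is finished, so release the spectrometer's pressure clamp: roll a fingertip across the knurled rim of its knob, stroke after stroke, until the screw has been loosened (anticlockwise from above) by two full turns, give or take a quarter. Then push the clamp arm aside, clockwise from above, through about a quarter turn so that the specimen is uncovered, and take the hand away. Keep the touch on the knob light and never grip it, do not swing the arm while the screw is still tight, and leave the specimen, vial, bottle and beaker where they stand.

Things in the scene. Friction and masses are not known exactly. Their poses are not given: they have to be found in the camera images.
- spectrometer: Compact white and grey bench spectrometer, fixed, 220 x 300 x 90 mm (own x, y, z). Origin: centre of its underside, on the table; z up; its front (display strip) looks along its own -x, roughly at the robot. On its deck, 90 mm up: a round steel sample plate 84 mm across, 10 mm high, centred at local x -20 mm, y 0; a steel post at local x +75 mm, y 0 carries the clamp arm.
- knob_center (a point): Centre of the clamp knob: on its upright axis, half-way up the rim (171 mm above the table when tight). Aluminium, 44 mm across over 24 upright ribs 1.5 mm deep, rim 18 mm high, top 11.5 mm above this point with a black index line. Nothing stands beside or above it; the rim clears the arm below by 9 mm and climbs 2 mm a turn as it loosens.
- clamp_knob (a joint): Angle of the clamp knob relative to the arm, rad; grows anticlockwise seen from above, which loosens (2 pi is one full turn; the count goes on past it). Starts tight, between -0.5 and 0.5. It takes about 1.5 to 2 N along the rim to turn and stays where it is left.
- clamp_arm (a joint): Angle of the clamp arm about the post, rad: 0 closed over the plate, against a stop; grows clockwise seen from above (the knob moves to the spectrometer's own +y); far stop at 1.6. It stays where it is left and takes a push of about 6 N at the knob's axis, 12 N at half its length. Pushes at the knob towards the spectrometer's own -y only load the closed stop.
- clamp_middle (a point): Middle of the clamp arm, on its centre line, half-way up; 47.5 mm from the post axis and from the knob axis; moves with the arm. A flat aluminium bar 26 mm wide, 18 mm thick (135 to 153 mm above the table), with round ends 34 mm across at the post and under the knob. Its straight side can be pushed anywhere.
- specimen: White plastic disc, 24 mm across, 5 mm thick, lying loose on the sample plate under the clamp's tip (origin at the centre of its underside). To be left where it is.
- vial: Small glass vial with white cap, 24 mm across, 45 mm high, standing on the deck behind and to the right of the clamp (origin under its centre). Bystander.
- reagent: Amber reagent bottle, 64 mm across, 150 mm high, on the table beside the spectrometer's own +y end (origin under its centre). Bystander.
- beaker: Clear plastic beaker, 66 mm across, 85 mm high, on the table beside the spectrometer's own -y end (origin under its centre). Bystander.

How it is judged:
On the way, in this order (a step that is already met when the one before it is completed fails the run):
1. the knob has been backed off two full turns with the arm still closed (value of joint clamp_knob above 10.5 rad and value of joint clamp_arm below 0.3 rad), for 0.1 s.
2. the arm has been pushed aside (value of joint clamp_arm above 1.15 rad), for 0.1 s.
At the end, for the whole second after the job is handed in: Clamp knob 1.67 to 2.42 turns (10.5 to 15.2 rad) above its zero and at rest, clamp arm swung more than 1.15 rad from closed and at rest, specimen within 6 mm of where it started, bottle, vial and beaker within 20 mm (value of joint clamp_knob between 10.5 and 15.2 rad and velocity of joint clamp_knob between -0.1 and 0.1 rad/s and value of joint clamp_arm above 1.15 rad and velocity of joint clamp_arm between -0.1 and 0.1 rad/s and distance of specimen from where it was at the start of the episode below 0.006 m and distance of each of vial, reagent, beaker from where it was at the start of the episode below 0.02 m); the robot touches nothing.
It fails at once if the arm is swung while the screw is still tight (value of joint clamp_arm above 0.2 rad and value of joint clamp_knob below 10.5 rad).
It fails at once if the knob is gripped or pressed hard (over 35 N in all) (contact force between the fingers and clamp_knob above 35 N).
It fails at once if the specimen is shifted or lifted (distance of specimen from where it was at the start of the episode above 0.008 m).
It fails at once if the vial, bottle or beaker is disturbed (distance of any of vial, reagent, beaker from where it was at the start of the episode above 0.02 m).
It also fails if it takes over 72 s, if anything falls off the work surface, if the arm or the gripper's body presses on something with over 40 N, if the wrist force passes 120 N, or if a joint passes its speed limit or range.

## Working session

There is one attempt and no reset: what is moved stays moved. The work goes in short steps, each a Python script; the robot and the scene stay as the last script left them, time stands still between calls to the robot, and variables do not carry over. Pictures are saved under pics/ and viewed, and the job is handed in when it is done.

```bash
mkdir -p pics; ls; python3 - <<'E'
from rig import env
import cv2,numpy as np
np.set_printoptions(precision=4,suppress=True)
for n in ["scene","top"]:
    f=env.grab_frame(n); cv2.imwrite(f"pics/{n}0.png",f["pixels"][:,:,::-1]); np.savez(f"{n}0.npz",**f)
    print(n,f["fx"],f["fy"],f["cx"],f["cy"]);print(f["cam_to_world"])
print(env.get_clock(),env.tcp_to_grasp,env.get_tool_pos(),env.get_ee_rot(),env.get_gripper_width())
E
```

```text
pics
scene 468.20889254344604 468.20889254344604 277.7264200903795 205.4954901295331
[[ 0.6762  0.4573 -0.5776  1.2697]
 [ 0.7367 -0.4141  0.5347 -0.5406]
 [ 0.0053 -0.787  -0.6169  0.8252]
 [ 0.      0.      0.      1.    ]]
top 400.2096618979976 400.2096618979976 283.2030464059745 210.19356362949554
[[ 0.0119 -0.9843  0.1763  0.4432]
 [-0.9998 -0.0147 -0.0148  0.0784]
 [ 0.0171 -0.176  -0.9842  1.2137]
 [ 0.      0.      0.      1.    ]]
0.1 0.0539 [ 0.1987 -0.5126  0.3034] [-1.6438  1.5698  1.8676] 0.9975185722183778
```

View pics/scene0.png

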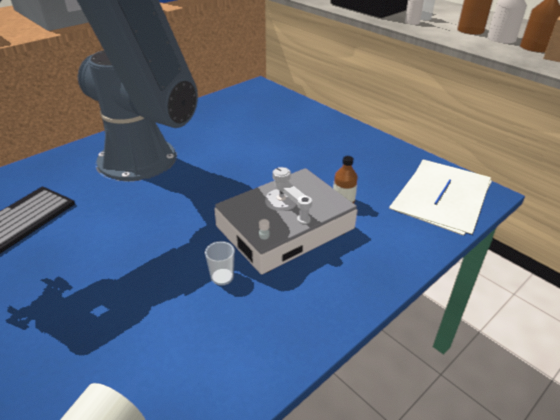

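View pics/top0.png

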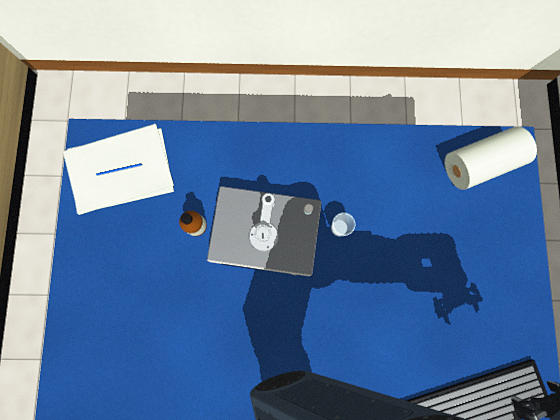

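The top view shows the spectrometer at about (264,230), with the knob at (263,232), post at (268,200), vial at (308,210), bottle at (192,222) and beaker at (343,224). I'll zoom in to measure.

```bash
python3 - <<'E'
import cv2
a=cv2.imread("pics/top0.png")[170:290,195:335]; cv2.imwrite("pics/topz.png",cv2.resize(a,None,fx=5,fy=5,interpolation=cv2.INTER_CUBIC))
a=cv2.imread("pics/scene0.png")[150:280,200:365]; cv2.imwrite("pics/scenez.png",cv2.resize(a,None,fx=4.5,fy=4.5,interpolation=cv2.INTER_CUBIC))
E
```

```text
(no output)
```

View pics/topz.png

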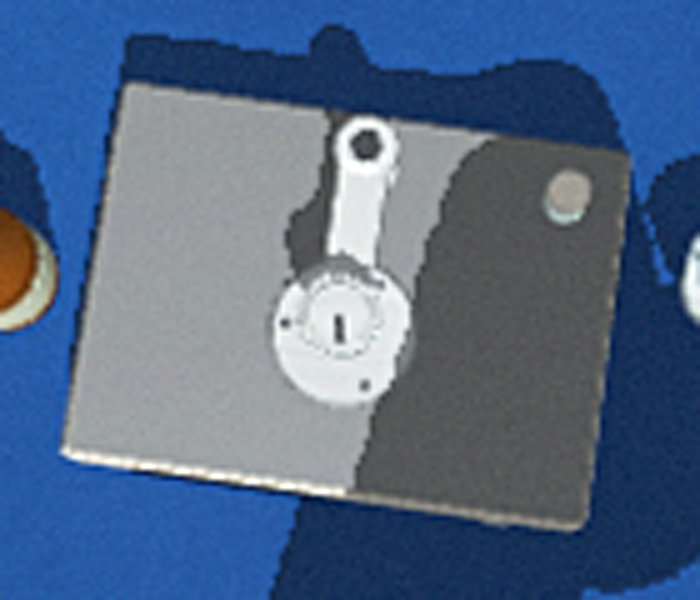

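View pics/scenez.png

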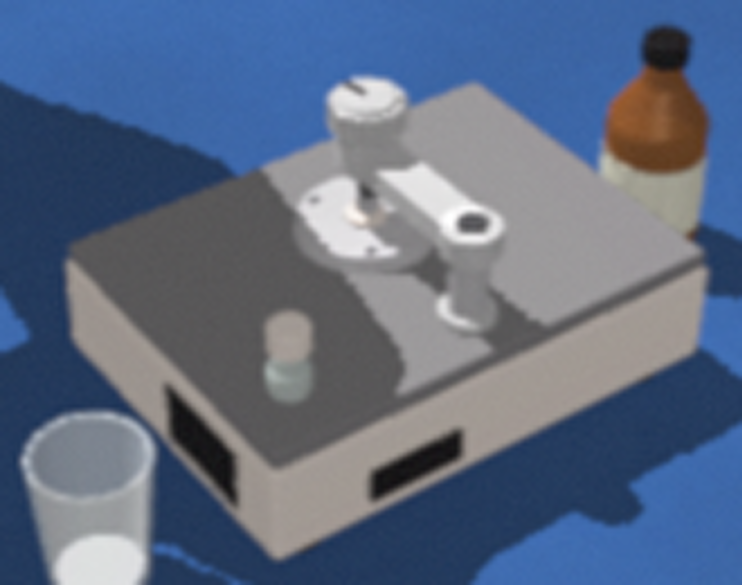

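```bash
cat > h.py <<'E'
import numpy as np
np.set_printoptions(precision=4,suppress=True)
def ray(f,u,v):
    M=f["cam_to_world"]; d=M[:3,:3]@np.array([(u-f["cx"])/f["fx"],(v-f["cy"])/f["fy"],1]); return M[:3,3],d
def plane(f,u,v,z):
    o,d=ray(f,u,v); return o+d*(z-o[2])/d[2]
def tri(rs):
    A=0;b=0
    for o,d in rs:
        d=d/np.linalg.norm(d);P=np.eye(3)-np.outer(d,d);A=A+P;b=b+P@o
    return np.linalg.solve(A,b)
E
python3 - <<'E'
from h import *
t=dict(np.load("top0.npz"));s=dict(np.load("scene0.npz"))
tz=lambda u,v:((u+.5)/5-.5+195,(v+.5)/5-.5+170)
sz=lambda u,v:((u+.5)/4.5-.5+200,(v+.5)/4.5-.5+150)
c=[plane(t,*tz(*p),.09) for p in [(125,85),(628,155),(583,525),(67,452)]]
for p in c:print("corner",p)
for i in range(4):print(np.linalg.norm(c[i]-c[(i+1)%4]))
e=(c[1]-c[0])+(c[2]-c[3]); print("yaw from y-axis",np.degrees(np.arctan2(e[0],-e[1])))
cen=sum(c)/4;print("cen",cen)
cs=[plane(s,*sz(*p),.09) for p in [(706,264),(278,467),(67,258),(478,84)]]
for p in cs:print("scene corner",p)
print("scene cen",sum(cs)/4)
print("knob top plane",plane(t,*tz(341,320),.1825),plane(s,*sz(367,102),.1825),"tri",tri([ray(t,*tz(341,320)),ray(s,*sz(367,102))]))
print("post plane",plane(t,*tz(366,145),.155),plane(s,*sz(473,222),.155),tri([ray(t,*tz(366,145)),ray(s,*sz(473,222))]))
print("vial cap",plane(t,*tz(571,188),.135))
E
```

```text
corner [0.7106 0.2452 0.09  ]
corner [ 0.6739 -0.0443  0.09  ]
corner [ 0.4639 -0.0183  0.09  ]
corner [0.5005 0.2691 0.09  ]
0.29182829173523894
0.21161079837803531
0.28972772450397755
0.21137667601751278
yaw from y-axis -7.23369546797264
cen [0.5872 0.1129 0.09  ]
scene corner [0.7235 0.2367 0.09  ]
scene corner [ 0.6853 -0.0488  0.09  ]
scene corner [ 0.4782 -0.0261  0.09  ]
scene corner [0.5088 0.2713 0.09  ]
scene cen [0.5989 0.1083 0.09  ]
knob top plane [0.5655 0.115  0.1825] [0.5765 0.1118 0.1825] tri [0.5678 0.117  0.1755]
post plane [0.6639 0.1045 0.155 ] [0.6665 0.1046 0.155 ] [0.6648 0.1052 0.1536]
vial cap [ 0.6457 -0.0079  0.135 ]
```

```bash
cat >> h.py <<'E'
from scipy.spatial.transform import Rotation as Ro
def ori(yaw,s=1):
    """tool down, tool y = s*(own y axis at spectrometer yaw)"""
    x=np.array([0,0,-1.]);y=s*np.array([-np.sin(yaw),np.cos(yaw),0]);z=np.cross(x,y)
    import warnings; warnings.simplefilter("ignore")
    return Ro.from_matrix(np.c_[x,y,z]).as_euler("xyz")
def toolM(p,rpy):
    M=np.eye(4);M[:3,:3]=Ro.from_euler("xyz",rpy).as_matrix();M[:3,3]=p;return M
E
python3 - <<'E'
from h import *
from rig import env
import cv2
print(Ro.from_euler("xyz",env.get_ee_rot()).as_matrix())
for s in (1,-1):
    print(s,ori(np.radians(-7.2),s),env.inverse_kinematics([.57,.114,.40],ori(np.radians(-7.2),s)))
f=env.grab_frame("wrist");print(f["hand_eye"],f["fx"]);cv2.imwrite("pics/w0.png",f["pixels"][:,:,::-1])
E
```

```text
[[-0.0003  0.3614 -0.9324]
 [ 0.001  -0.9324 -0.3614]
 [-1.     -0.001  -0.0001]]
1 [0.1257 1.5708 0.    ] [ 0.1173  0.3314  1.4402 -0.      1.37   -1.3278]
-1 [-3.0159  1.5708  0.    ] [ 0.1173  0.3314  1.4402 -0.      1.37    1.8138]
[[ 0.0007 -0.3296  0.9441 -0.0703]
 [ 1.      0.0001 -0.0007 -0.0001]
 [ 0.0001  0.9441  0.3296 -0.0843]
 [ 0.      0.      0.      1.    ]] 347.50165342412566
```

View pics/w0.png

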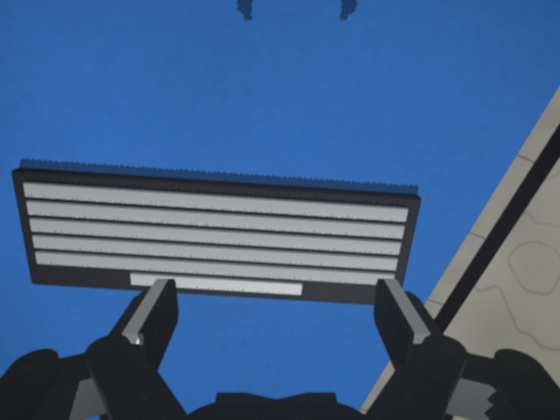

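The wrist image shows both open fingertips at about (165,285) and (388,285). The keyboard is in view. I'll go above the knob for a close-up.

```bash
python3 - <<'E'
from h import *
from rig import env
import cv2
o=ori(np.radians(-7.2),1)
for i,p in enumerate([[.52,.115,.36],[.56,.115,.36]]):
    (env.move_to if i==0 else env.move_straight)(p,o)
    M=toolM(env.get_tool_pos(),env.get_ee_rot())
    f=env.grab_frame("wrist"); f["cam_to_world"]=M@f["hand_eye"]; np.savez(f"w{i+1}.npz",**f); cv2.imwrite(f"pics/w{i+1}.png",f["pixels"][:,:,::-1])
    print(M[:3,3],env.get_clock(),env.get_wrist_force())
E
```

```text
[0.5202 0.1144 0.3599] 2.7083 [-0.5643  0.5624  0.4358]
[0.5597 0.1147 0.3595] 3.175 [-1.075   0.3146 -0.1757]
```

View pics/w1.png

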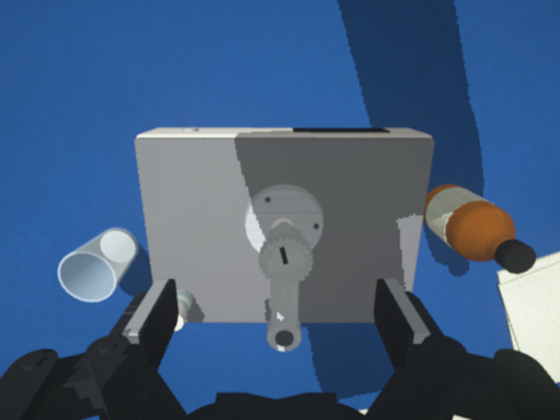

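View pics/w2.png

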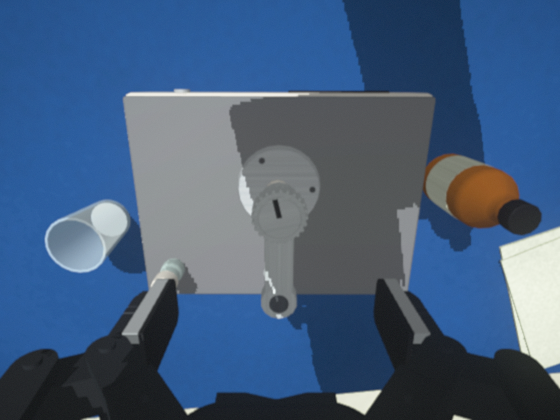

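```bash
python3 - <<'E'
import cv2
for i,(y,x) in {1:(180,220),2:(140,220)}.items():
    a=cv2.imread(f"pics/w{i}.png")[y:y+190,x:x+120]; cv2.imwrite(f"pics/w{i}z.png",cv2.resize(a,None,fx=3.15,fy=3.15,interpolation=cv2.INTER_CUBIC))
a=cv2.hconcat([cv2.imread(f"pics/w{i}z.png") for i in (1,2)]);cv2.imwrite("pics/wz.png",a);print(a.shape)
E
```

```text
(598, 756, 3)
```

View pics/wz.png

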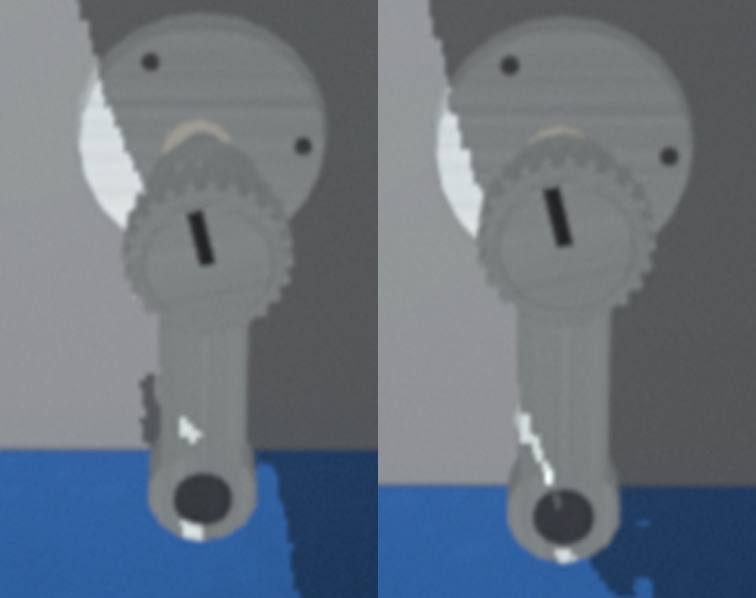

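```bash
python3 - <<'E'
from h import *
t=dict(np.load("top0.npz"));s=dict(np.load("scene0.npz"));w=[dict(np.load(f"w{i}.npz")) for i in (1,2)]
z=lambda u,v,y:((u+.5)/3.15-.5+220,(v+.5)/3.15-.5+y)
tz=lambda u,v:((u+.5)/5-.5+195,(v+.5)/5-.5+170)
sz=lambda u,v:((u+.5)/4.5-.5+200,(v+.5)/4.5-.5+150)
k=[z(209,256,180),z(188,251,140)];p=[z(203,498,180),z(185,516,140)]
for i in (0,1):
    print("knob",plane(w[i],*k[i],.1825),"post",plane(w[i],*p[i],.155), "knob edges", plane(w[i],*z([122,100][i],255,[180,140][i]),.1825),plane(w[i],*z([292,278][i],255,[180,140][i]),.1825))
print(tri([ray(w[i],*k[i]) for i in (0,1)]+[ray(t,*tz(341,320)),ray(s,*sz(367,102))]))
print(tri([ray(w[i],*p[i]) for i in (0,1)]+[ray(t,*tz(366,145)),ray(s,*sz(473,222))]))
for i,cs in enumerate([[(136,138),(433,138),(414,322),(152,322)],[(124,95),(434,95),(408,293),(148,293)]]):
    c=[plane(w[i],*q,.09) for q in cs]; print(i,*c,"cen",sum(c)/4,[np.linalg.norm(c[j]-c[j-1]) for j in range(4)])
    e=c[1]-c[0]+c[2]-c[3];print(np.degrees(np.arctan2(-e[0],e[1])))
E
```

```text
knob [0.565  0.1168 0.1825] post [0.6611 0.1044 0.155 ] knob edges [0.5619 0.095  0.1825] [0.5674 0.1376 0.1825]
knob [0.5684 0.1162 0.1825] post [0.6612 0.1042 0.155 ] knob edges [0.5668 0.095  0.1825] [0.5722 0.1377 0.1825]
[0.5687 0.1164 0.1766]
[0.664  0.1047 0.1524]
0 [ 0.4631 -0.0148  0.09  ] [0.4995 0.2704 0.09  ] [0.7115 0.2527 0.09  ] [ 0.6726 -0.0509  0.09  ] cen [0.5867 0.1143 0.09  ] [np.float64(0.21266781166024393), np.float64(0.28745122168329346), np.float64(0.2126905641076325), np.float64(0.3061079156157968)]
-7.28700958342574
1 [ 0.4625 -0.0153  0.09  ] [0.4989 0.2706 0.09  ] [0.71   0.2461 0.09  ] [ 0.6729 -0.0452  0.09  ] cen [0.5861 0.114  0.09  ] [np.float64(0.2125503147402288), np.float64(0.28817110754725234), np.float64(0.21252807569828494), np.float64(0.29368159785966286)]
-7.240950914438943
```

Spectrometer centre is about (0.5865, 0.114) with yaw −7.24°. The knob is at (0.567, 0.1165) and the post at (0.661, 0.1046), and both agree with the given geometry. I'll lower the open gripper so only the +y finger's pad is beside the rim, then feel for contact.

```bash
cat >> h.py <<'E'
YAW=np.radians(-7.24); ex=np.array([np.cos(YAW),np.sin(YAW),0]); ey=np.array([-np.sin(YAW),np.cos(YAW),0])
K=np.array([.567,.1165,0]); O=ori(YAW,1)
def L(x,y,z): return K+x*ex+y*ey+np.array([0,0,z])
def loc(p): d=np.asarray(p)-K; return np.array([d@ex,d@ey,p[2]])
def lf(f): return np.array([f@ex,f@ey,f[2]])
def snap(env,n):
    import cv2
    M=toolM(env.get_tool_pos(),env.get_ee_rot()); f=env.grab_frame("wrist"); f["cam_to_world"]=M@f["hand_eye"]; np.savez(n+".npz",**f); cv2.imwrite(f"pics/{n}.png",f["pixels"][:,:,::-1]); return f
E
python3 - <<'E'
from h import *
from rig import env
env.move_to(L(.010,-.0105,.30),O)
env.move_straight(L(.010,-.0105,.229),rate=.15)
print(loc(env.get_tool_pos()),lf(env.get_wrist_force()),env.get_clock())
snap(env,"w3")
r=env.move_straight(L(.010,-.0245,.229),rate=.02,stop_force=2.5)
print(r,loc(env.get_tool_pos()),lf(env.get_wrist_force()),env.get_clock())
snap(env,"w4")
E
```

```text
[ 0.0105 -0.0102  0.2307] [ 0.286   0.4165 -0.6224] 4.1583
True [ 0.01   -0.0211  0.229 ] [-0.0003  3.6224  2.2857] 4.7583
```

View pics/w4.png

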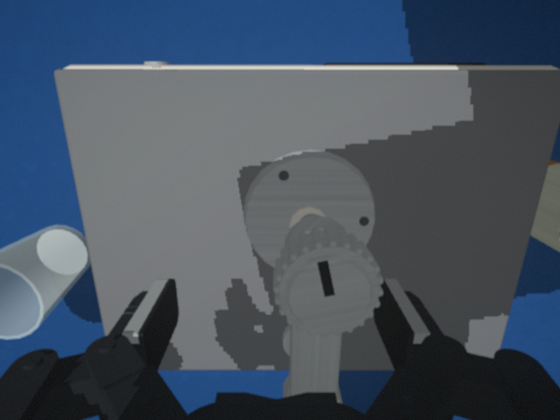

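The w4 image shows the knob at (328,280), its index line at (326,278), and the right pad just touching the rim at about (385,285). Contact came at y = −21 mm, where predicted. First test stroke:

```bash
python3 - <<'E'
from h import *
from rig import env
for x in (.003,-.004,-.010):
    env.move_straight(L(x,-.0215,.229),rate=.04)
    print(loc(env.get_tool_pos()),lf(env.get_wrist_force()),env.get_clock())
f=snap(env,"w5")
E
```

```text
[ 0.0026 -0.0212  0.229 ] [-1.0023  5.0956  1.567 ] 5.125
[-0.0043 -0.0213  0.229 ] [-0.3116  5.3725  2.9205] 5.45
[-0.0101 -0.0214  0.229 ] [-1.8489  5.3602  2.4625] 5.75
```

View pics/w5.png

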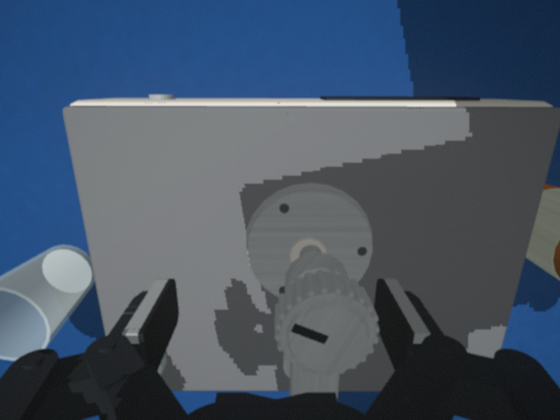

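The stroke worked: the index line, now at (310,333), turned about 0.9 rad anticlockwise under roughly 5 N. I'll repeat it, tracking the line by its dark mask.

```bash
cat >> h.py <<'E'
def idx(f,turns=0):
    """index-line angle in spectrometer frame (rad): mask of dark pixels cast on the knob-top plane"""
    import cv2
    g=cv2.cvtColor(f["pixels"],cv2.COLOR_RGB2GRAY); v,u=np.nonzero(g<55)
    z=.1825+.002*turns
    P=np.array([loc(plane(f,a,b,z)) for a,b in zip(u,v)])[:,:2]; P=P[np.hypot(*P.T)<.014]
    if len(P)<15: return None
    c=P.mean(0); w,V=np.linalg.eigh(np.cov((P-c).T)); d=V[:,1]
    return np.arctan2(d[1],d[0])%np.pi, c, len(P), 4*np.sqrt(w)
E
python3 - <<'E'
from h import *
from rig import env
for n in (2,4,5): print(n,idx(dict(np.load(f"w{n}.npz"))))
Y=-.0216
for i in range(4):
    env.move_straight(L(-.011,-.016,.229),rate=.08)
    env.move_straight(L(.0115,-.016,.229),rate=.12)
    env.move_straight(L(.011,Y,.229),rate=.03)
    a=lf(env.get_wrist_force())
    env.move_straight(L(0,Y,.229),rate=.05); b=lf(env.get_wrist_force())
    env.move_straight(L(-.011,Y,.229),rate=.05); c=lf(env.get_wrist_force())
    f=snap(env,f"s{i}"); print(i,a,b,c,idx(f),env.get_clock())
E
```

```text
2 (np.float64(0.23411250985115162), array([-0.007, -0.002]), 57, array([0.003 , 0.0155]))
4 (np.float64(0.22885700797587694), array([-0.0067, -0.002 ]), 309, array([0.0042, 0.0164]))
5 (np.float64(1.1445523087917633), array([-0.0015, -0.0073]), 262, array([0.0045, 0.0156]))
0 [ 0.3652  4.1663 -1.1403] [-2.1551  5.2427  0.5662] [-1.2789  2.3192  0.8637] (np.float64(2.107035154779947), array([ 0.0056, -0.006 ]), 208, array([0.0044, 0.0135])) 7.5083
1 [-0.1341  5.4924 -0.461 ] [-1.4566  4.3673  2.2813] [-2.9816  3.082   2.7183] (np.float64(3.1006307943789033), array([ 0.0085, -0.0002]), 175, array([0.0042, 0.0119])) 9.2167
2 [ 0.0464  4.6358 -0.9353] [-1.1525  5.8226  0.3909] [-2.5546  4.5978  2.3534] (np.float64(0.9479835021099253), array([0.0065, 0.0055]), 199, array([0.0044, 0.0128])) 10.925
3 [-0.555   4.5468 -0.7157] [-0.936   6.0646  0.5891] [-1.575   2.2985  0.2164] (np.float64(1.8630964202616607), array([0.0006, 0.0077]), 251, array([0.0045, 0.0152])) 12.6333
```

Each stroke turns the screw by 0.92–0.99 rad with forces below about 7 N. Total so far is 4.77 rad from the start (line angle 5.0). Eight more strokes should reach two turns.

```bash
python3 - <<'E'
from h import *
from rig import env
Y=-.0216; acc=5.005
for i in range(4,12):
    Z=.2300+.0004*(i-4)
    env.move_straight(L(-.011,-.016,Z),rate=.08)
    env.move_straight(L(.0115,-.016,Z),rate=.12)
    env.move_straight(L(.011,Y,Z),rate=.03)
    a=lf(env.get_wrist_force())
    env.move_straight(L(0,Y,Z),rate=.05); b=lf(env.get_wrist_force())
    env.move_straight(L(-.011,Y,Z),rate=.05); c=lf(env.get_wrist_force())
    f=snap(env,f"s{i}"); r=idx(f,acc/6.28)
    d=(r[0]-acc)%np.pi; acc+=d
    print(i,[round(q[1],1) for q in (a,b,c)],d,acc,r[1],env.get_clock())
    if not .7<d<1.3: break
E
```

```text
4 [np.float64(4.6), np.float64(5.7), np.float64(3.3)] 0.9829316100148735 5.987931610014874 [-0.0064  0.0024] 14.3417
5 [np.float64(4.5), np.float64(4.7), np.float64(5.5)] 0.9766575836673344 6.964589193682208 [-0.0047 -0.0054] 16.05
6 [np.float64(3.6), np.float64(5.7), np.float64(2.5)] 0.9121522486366063 7.8767414423188145 [ 0.002  -0.0077] 17.7583
7 [np.float64(5.3), np.float64(5.9), np.float64(3.7)] 0.9853806078967402 8.862122050215554 [ 0.0075 -0.0037] 19.4667
8 [np.float64(5.7), np.float64(4.2), np.float64(4.8)] 0.9965476890523473 9.858669739267901 [0.0079 0.0027] 21.175
9 [np.float64(4.7), np.float64(5.1), np.float64(1.9)] 0.9065265486053029 10.765196287873204 [0.0035 0.007 ] 22.8833
10 [np.float64(4.1), np.float64(5.9), np.float64(3.8)] 0.9769505510301801 11.742146838903384 [-0.0039  0.006 ] 24.5917
11 [np.float64(4.4), np.float64(5.2), np.float64(4.6)] 0.9827179699646695 12.724864808868054 [-0.0067 -0.0014] 26.3
```

```bash
ls pics
```

```text
s0.png
s1.png
s10.png
s11.png
s2.png
s3.png
s4.png
s5.png
s6.png
s7.png
s8.png
s9.png
scene0.png
scenez.png
top0.png
topz.png
w0.png
w1.png
w1z.png
w2.png
w2z.png
w3.png
w4.png
w5.png
wz.png
```

Line angle is 12.72 rad after 13 strokes, about two turns. Now I'll lift clear, shut the fingers, and push the arm's straight side from its −y side.

```bash
cat >> h.py <<'E'
POST=np.array([.095,0])
def armpose(phi,d,c,z):
    """tool at d from post along arm, c lateral (own y when closed), arm angle phi clockwise"""
    v=np.array([-d,c]); C,S=np.cos(-phi),np.sin(-phi); q=POST+np.array([C*v[0]-S*v[1],S*v[0]+C*v[1]])
    return L(q[0],q[1],z), ori(YAW-phi,1)
E
python3 - <<'E'
from h import *
from rig import env
env.move_straight(L(-.011,-.012,.231),rate=.06)
env.move_straight(L(-.011,-.012,.30),rate=.2)
env.command_gripper(0.0,20)
f=snap(env,"r1"); print(idx(f,2),env.get_gripper_width())
for ph in np.arange(0,1.5,.2): print(ph,env.inverse_kinematics(*armpose(ph,.050,-.028,.213)))
env.move_straight(armpose(0,.050,-.042,.30)[0],rate=.2)
env.move_straight(armpose(0,.050,-.042,.213)[0],rate=.1)
print(loc(env.get_tool_pos()),lf(env.get_wrist_force()))
f=snap(env,"r2")
r=env.move_straight(armpose(0,.050,-.022,.213)[0],rate=.02,stop_force=4)
print(r,loc(env.get_tool_pos()),lf(env.get_wrist_force()),env.get_clock())
f=snap(env,"r3")
E
```

```text
(np.float64(0.10017702915231297), array([ 0.0016, -0.0022]), 232, array([0.0189, 0.0361])) 0.0016133513303714271
0.0 [ 0.0599  0.5653  1.5593 -0.      1.017  -1.3845]
0.2 [ 0.0782  0.5627  1.5639 -0.      1.015  -1.1662]
0.4 [ 0.0969  0.5642  1.5613 -0.      1.0161 -0.9475]
0.6000000000000001 [ 0.1151  0.5698  1.5516 -0.      1.0202 -0.7293]
0.8 [ 0.1319  0.5791  1.5353 -0.      1.0272 -0.5125]
1.0 [ 0.1464  0.5917  1.513  -0.      1.0369 -0.298 ]
1.2000000000000002 [ 0.1581  0.6072  1.4856 -0.      1.0488 -0.0863]
1.4000000000000001 [0.1665 0.6249 1.4542 0.     1.0625 0.1221]
[ 0.0453 -0.0419  0.2137] [-0.4741  0.3239 -0.504 ]
True [ 0.0449 -0.0263  0.2127] [-0.4697 -1.6364  0.8154] 30.2167
```

View pics/r3.png

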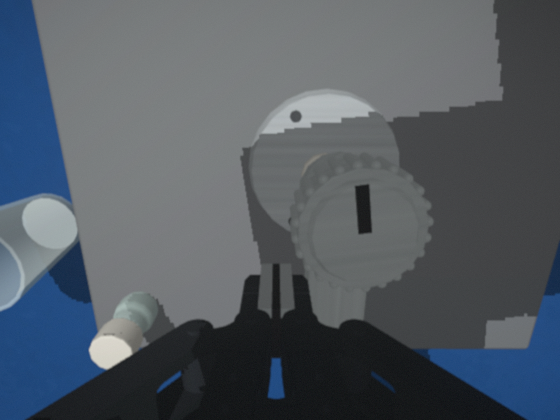

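View pics/r1.png

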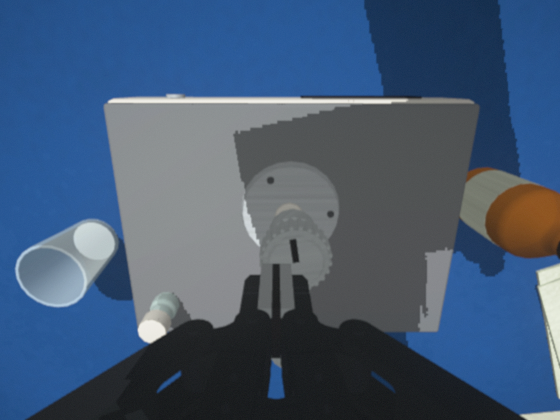

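r1/r3 show the shut fingers beside the arm, with the tip at (277,270) in r3. The knob is at (362,225) and the index line at (364,208), so the arm is still closed and the tip touches its side. Now the swing, turning the tool with the arm.

```bash
python3 - <<'E'
from h import *
from rig import env
for ph in np.arange(.15,1.46,.13):
    p,o=armpose(ph,.050,-.0255,.213)
    r=env.move_straight(p,o,rate=.05,stop_force=30)
    a=ph; f=env.get_wrist_force()
    n=np.cos(-ph)*ey - np.sin(-ph)*ex   # arm normal
    print(round(ph,2),r,loc(env.get_tool_pos())," push",round(-f@n,1),"|f|",round(np.linalg.norm(f),1),round(env.get_clock(),2))
    if r: break
snap(env,"r4")
E
```

```text
0.15 False [ 0.0415 -0.0183  0.2126]  push 5.0 |f| 5.0 30.6
0.28 False [ 0.0396 -0.0114  0.2126]  push 6.0 |f| 6.0 30.89
0.41 False [ 0.0386 -0.0041  0.2126]  push 5.9 |f| 6.1 31.18
0.54 False [0.0385 0.0033 0.2126]  push 7.6 |f| 7.8 31.48
0.67 False [0.0393 0.0105 0.2125]  push 6.5 |f| 6.7 31.77
0.8 False [0.0411 0.0177 0.2125]  push 6.6 |f| 7.0 32.06
0.93 False [0.0438 0.0245 0.2125]  push 7.3 |f| 7.9 32.35
1.06 False [0.0473 0.0311 0.2125]  push 6.1 |f| 6.6 32.64
1.19 False [0.0516 0.037  0.2125]  push 7.7 |f| 8.1 32.93
1.32 False [0.0567 0.0425 0.2125]  push 7.8 |f| 8.5 33.23
1.45 False [0.0624 0.0472 0.2125]  push 8.4 |f| 9.3 33.52
```

View pics/r4.png

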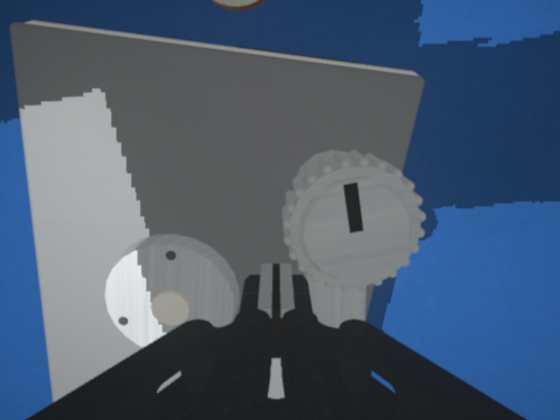

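r4 shows the arm swung along with the tool: knob at (355,215), and the specimen uncovered at (170,308) on the plate. Now I'll back off, lift, and check.

```bash
python3 - <<'E'
from h import *
from rig import env
import cv2
ph=1.45
env.move_straight(armpose(ph,.050,-.036,.213)[0],rate=.05)
env.move_straight(armpose(ph,.050,-.036,.33)[0],rate=.2)
env.move_to([.36,-.22,.38],O)
for n in ("top","scene"):
    f=env.grab_frame(n); np.savez(n+"1.npz",**f); cv2.imwrite(f"pics/{n}1.png",f["pixels"][:,:,::-1])
ims=[]
for n,(y,x,h,w) in {"top":(170,180,120,190),"scene":(140,190,160,190)}.items():
    a=cv2.imread(f"pics/{n}1.png")[y:y+h,x:x+w]; b=cv2.imread(f"pics/{n}0.png")[y:y+h,x:x+w]
    ims.append(cv2.resize(cv2.hconcat([b,a]),(780,int(h*390/w))))
cv2.imwrite("pics/cmp.png",cv2.vconcat(ims))
print(env.get_clock(),env.get_tool_pos(),env.get_wrist_force(),env.get_joint_velocities())
E
```

```text
36.725 [ 0.3603 -0.2198  0.3798] [ 0.3261 -0.533  -0.8352] [ 0.0019 -0.0018  0.0009 -0.0016  0.0037 -0.003 ]
```

View pics/cmp.png

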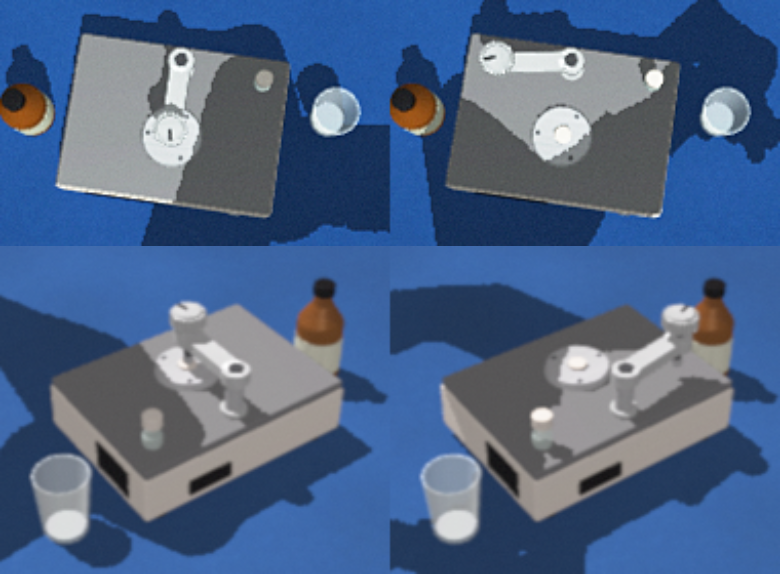

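The comparison shows the knob at (497,58) and post at (571,60), which puts the arm about 83° open. The specimen is uncovered at the plate centre, and the vial, bottle and beaker have not moved. Handing in.

```bash
python3 - <<'E'
from rig import env
env.hand_in(); print(env.get_clock())
E
```

```text
the job is handed in; nothing more can be done
the job is handed in; nothing more can be done
```

The clamp is released and swung aside, and the job is handed in. The clock read about 37 s of the allowed 72 s at the last reading before that.

- **Knob:** I used 13 one-finger strokes on its +y side, with the other finger clear of it. The wrist force, sampled between moves, was about 4–6 N. The index line was followed stroke by stroke through 12.5 rad. I estimate the knob at about 12.7 rad, inside the 10.5–15.2 rad wanted. The joint's zero can't be seen, so this could be off by up to half a radian.
- **Clamp arm:** With the fingers shut, I pushed the side of the bar with 5–8 N until it was about 1.45 rad open, as the tool's path and the top picture both show.
- **Other objects:** Before-and-after pictures from the top and scene cameras show the specimen uncovered and centred on the plate. The vial, bottle and beaker stand where they were, judged by eye rather than measured. The hand was well clear, with about 1 N of residual on the wrist sensor.

**Checks that failed or disagreed:**
- **Final knob reading:** The line reading after lifting (r1) was spoiled by the dark fingers, so the knob figure rests on the count from the strokes.
- **Line during the swing:** In the wrist pictures the line seemed to tilt a few degrees relative to the arm. That may be perspective, and it is far inside the tolerance.
- **Scene camera:** Early on it placed the spectrometer about 1 cm away from the other views. I used the wrist camera's position, and the first touch agreed with it to under 1 mm.

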